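# Rack the control tube, then show the red-capped sample to the inspection camera

## Robot

A 6-joint arm with a two-finger parallel gripper is mounted at the origin on the work surface. World frame = base frame: x ahead of the robot, y to its left, z up, the work surface at z = 0. Lengths are in mm, angles in degrees, forces in N, time in s.
With the tool pointing down it reaches from about 300 to 850 mm from the base axis. Payload 4.2 kg.
Tool frame: the origin (TCP) lies midway between the tips of the shut fingers; the grasp point (between the pads) lies 19 mm behind it; z points along the fingers, y is the line along which they close (so a half turn about z gives the same grasp; the last joint's range is limited). The gripper opens to 91 mm and grips with 3 to 60 N. Pads are 32 mm wide; open, the fingers measure 118 mm over their backs; the gripper's body (76 mm by 178 mm) begins 60 mm behind the grasp point.
Start: joints at [62.853, 18.312, 89.639, -0, 72.044, -1.146], TCP at [252.075, 516.818, 213.976] pointing down, gripper open.
Joint ranges: [-177.97, 177.97], [-48.28, 115.42], [12.27, 149.76], [-77.06, 257.06], [2.81, 150.46], [-146.56, 146.56]. Speed limits (degrees/s): [147.25, 147.25, 180, 180, 180, 180].

## Interface

Orientations are given as [roll, pitch, yaw] about the fixed x, y, z axes, in that order (R = Rz(yaw) Ry(pitch) Rx(roll)).
In Python, from workcell import state, grab_frame, camera_model, workorder gives the robot as it stands.
- The arm moves only by the tool carry_out, never from a script. Its argument "commands" is a list of rows, each a list of 7 numbers: the turn, a rotation vector about the tool's x, y, z in degrees, then the shift along the tool's x, y, z in mm, then the opening, from -1 (shut) to 1 (fully open). In form: [[ax, ay, az, dx, dy, dz, hand], ...]. A call has 1 to 20 rows; each row is the pose to reach, as a shift and turn from the pose commanded when the call began, along the tool's axes at that moment; what a row does not reach only later rows make up. A row lasts 1/10 s, in which the tool goes at most 50 mm and 8.59 degrees, less where a joint would pass 70% of its speed; a pose out of reach is approached as far as the arm can. A call with a gripper value outside its range is refused whole. The fingers move at their own pace and stop on an object; "force" is the grip in N (left out, the last holds). Time passes only in rows, so rows that repeat a pose let the fingers close. It gives the time, the measured TCP pose, the force, the opening and the grip force at its end, in the units of the state.
- state(): the state, without advancing time (a new reading comes with each control period).
- grab_frame(name): name is "scene" or "top"; returns the picture (480x640x3 uint8, red, green, blue); there is no depth.
- camera_model(name): a dict with "fx", "fy", "cx", "cy" (pixels), "origin" and "rotation" of the camera in the world. Camera axes: x right, y up, looking along -z (the intrinsics and any distortion apply to the point x, -y, -z); pixel columns grow to the right and rows downward; lengths in mm; the calibration is good to about 2 mm. A picture is of the moment at which its call begins. camera_model takes no time and is no camera call.
- workorder.job_done(): hands the job in; it is judged then, once.
The state is a dict: "time_s": time; "qpos": joint angles; "qvel": joint speeds; "effort": joint torques, N m; "ee_pos": TCP position; "ee_rot": TCP orientation; "force": force on the tool from outside, world axes, zero at the start; "torque": the same for the moment, N m; "gripper_width": finger opening in mm; "gripper_force": force on a finger pad.
Only numpy, scipy, OpenCV 4.12 (cv2) and the standard library are available. Lean on these libraries where they do the work, as an engineer would, in place of code of your own. Each camera call takes 0.05 s, during which the arm holds its last target. There are 200 camera calls.

## Task

Get this run's samples ready: take the blue-capped control tube from the slanted aluminium rest, stand it upright and fully down in the one free place of the blue rack and let go of it. Then take the red-capped tube out of the rack by its cap and show it to the inspection camera: cap upwards, the middle of its label at the camera's focus point straight out from the lens, the tube parallel to the camera's sloping front face and leaning with it, not slewed to the side. Finish while still holding the tube there, still and clear of everything else, and leave the other tubes and the bottle where they are.

Things in the scene. Friction and masses are not known exactly. Their poses are not given: they have to be found in the camera images.
- blue_tube: white control tube, 16 mm diameter, 110 mm long, about 20 g; blue cap 17 mm in diameter from 84 to 110 mm above its bottom. Starts 65 mm deep in the slanted rest, leaning 25 degrees from vertical, cap towards the robot. Origin: centre of its underside (edge tapered to 9 mm); z runs along the tube to the cap; its turn about z means nothing
- red_tube: white sample tube to show, 16 mm diameter, 110 mm long, about 20 g; red cap 17 mm in diameter from 84 to 110 mm above its bottom; paper label with black rings right round it from 32 to 68 mm. Starts upright in one of the rack's wells. Origin: centre of its underside; z runs along the tube to the cap
- red_tube_label (a point): middle of the red-capped tube's label, on the tube's axis, 50 mm above its bottom
- red_tube_cap (a point): middle of the red cap, on the tube's axis, 97 mm above the tube's bottom: the place to grip
- yellow_tube: a bystander that stays in its rack well: same tube as red_tube but with this cap: yellow. Origin: centre of its underside, z along the tube to the cap
- green_tube: a bystander that stays in its rack well: same tube as red_tube but with this cap: green. Origin: centre of its underside, z along the tube to the cap
- grey_tube: a bystander that stays in its rack well: same tube as red_tube but with this cap: grey. Origin: centre of its underside, z along the tube to the cap
- rack: fixed blue rack, 56 x 262 x 60 mm high: one row of five square wells 20 x 20 mm, 50 mm deep (floor 10 mm above the bench), at -96, -48, 0, 48 and 96 mm along its y. Origin: centre of its underside; x across, y along the row. Tubes in it rise 60 mm above its top, to 120 mm above the bench, and may lean up to 5 degrees in their play
- free_place: green pad 19 mm square on the floor of the rack's one free well, visible from above. Origin: centre of the well's floor, 10 mm above the bench, z up; the well's mouth is 50 mm above it
- rest: fixed slanted rest: aluminium square sleeve (inside 20 x 20 mm, 65 mm deep, walls 5 mm) on a white foot 120 x 80 x 12 mm. Origin: centre of the foot's underside. The sleeve leans 25 degrees from vertical towards the rest's -x (towards the robot); the tube is drawn out along its own axis
- camera_head: white camera head, 64 mm square, 90 mm long, with black 48 mm lens and yellow ring. Origin: centre of the lens's front, 245 mm above the bench. It looks along its -x, 25 degrees below level, roughly towards the robot; y is level; z (parallel to the front face) leans 25 degrees from vertical, upper end towards the robot
- camera_focus (a point): the camera's focus point, in the empty air 90 mm straight out from the lens's front along its line of sight, 207 mm above the bench; axes as camera_head. The camera's steel post (22 mm diameter, on a dark foot 100 x 140 x 18 mm) stands 132 mm beyond this point, measured level
- wash_bottle: bystander: white bottle with a blue cap, 64 mm diameter, 130 mm high, origin centre of its underside

How it is judged:
By the outcome, as a careful person would: the job done as asked, in the order asked, and still so for the second after the job is handed in, while the arm keeps its last pose, push and grip.
It also fails if it takes over 54 s, if anything falls off the work surface, if the arm or the gripper's body presses on something with over 40 N, if the wrist force passes 120 N, or if a joint passes its speed limit or range.

## Working session

There is one attempt and no reset: what is moved stays moved. The work goes in short steps, Python scripts to look and compute and a tool call to move; the robot and the scene stay as the last step left them, time stands still between calls to the robot, and variables do not carry over. Pictures are saved under pics/ and viewed, at most 10 in all, crops included, and the job is handed in when it is done.

Besides the shell and the picture viewer there is one more tool, called after "Call:" in YAML: its name, and indented under it one key for each argument. carry_out: Moves the arm, as the interface text tells. Its arguments: {"type":"object","properties":{"commands":{"type":"array"},"force":{"type":"number"}},"required":["commands"]}

```bash
ls; mkdir -p pics; python3 - <<'E'
from workcell import state, grab_frame, camera_model
import cv2
for n in ("scene","top"):
    cv2.imwrite(f"pics/{n}0.png",grab_frame(n)[:,:,::-1]); print(n,camera_model(n))
print(state())
E
```

```text
pics
scene {'fx': 545.1896850779016, 'fy': 545.1896850779016, 'cx': 319.24834219398986, 'cy': 244.51138026926213, 'origin': array([ 891.35856561, -475.07006504,  989.04807127]), 'rotation': array([33.33514761, -0.94907378, 29.9221084 ])}
top {'fx': 505.00989420531005, 'fy': 505.00989420531005, 'cx': 319.2265401078517, 'cy': 236.24886820059294, 'origin': array([ 442.92627243,  -11.08169092, 1070.51944791]), 'rotation': array([ 10.61321281,   0.64564803, -89.56165468])}
{'time_s': 0.1, 'qpos': array([ 6.28559078e+01,  1.83488412e+01,  8.97006361e+01,  2.76497505e-04,
        7.20443722e+01, -1.14354362e+00]), 'qvel': array([ 0.0280199 , -0.07950536, -0.13159469,  0.10641394,  0.05996713,
        0.04565019]), 'effort': array([-1.82959170e-04, -4.13333344e+01, -2.32508183e+01,  7.28813466e-02,
        4.22058371e-02, -5.35925813e-05]), 'ee_pos': array([251.83323572, 516.40278838, 213.18744145]), 'ee_rot': array([-1.79906174e+02, -2.13581789e-03,  1.53999364e+02]), 'force': array([-0.32444166,  0.40744492,  0.20798399]), 'torque': array([-0.0488754 ,  0.03854105,  0.01954536]), 'gripper_force': 0.0, 'gripper_width': 91.12810999136329}
```

View pics/scene0.png

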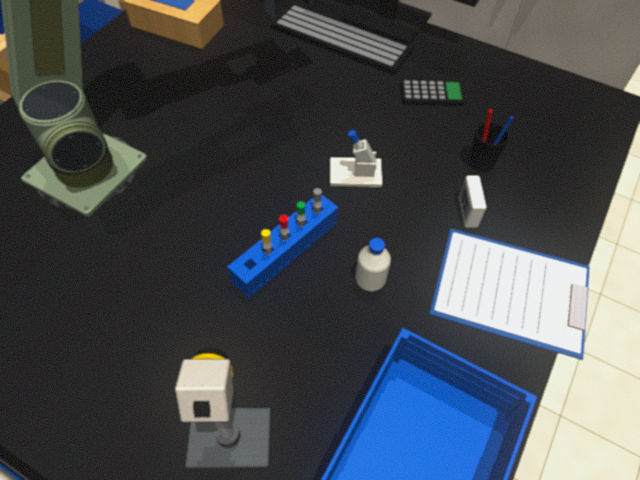

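View pics/top0.png

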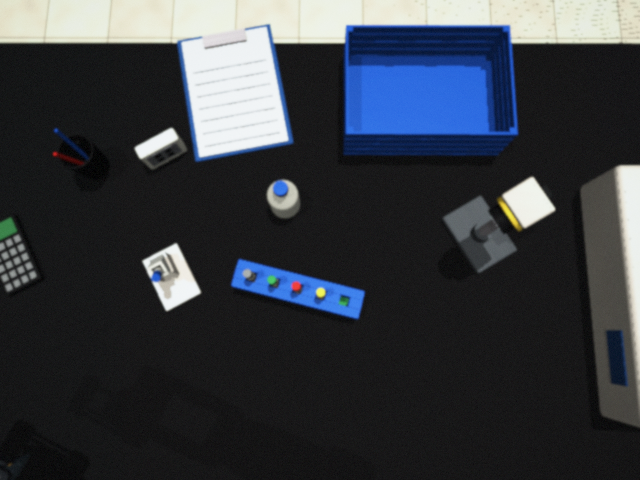

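The scene view shows the rack (yellow cap 266,236; red 284,222; green 301,206; grey 318,193; free well 250,264), the rest (358,155) and the camera head (205,390). In the top view the rest is at (170,277), the free pad at (344,300) and the camera head at (525,203). I'll enlarge these for precise points.

```bash
cat > h.py <<'E'
import numpy as np, cv2
from scipy.spatial.transform import Rotation as R
from scipy.optimize import least_squares
from workcell import state, grab_frame, camera_model
CM={n:camera_model(n) for n in("scene","top")}
def proj(n,P):
    c=CM[n]; q=(np.atleast_2d(P)-c["origin"])@R.from_euler("xyz",c["rotation"],degrees=True).as_matrix()
    return np.c_[c["cx"]+c["fx"]*q[:,0]/-q[:,2], c["cy"]-c["fy"]*q[:,1]/-q[:,2]]
def ray(n,u,v):
    c=CM[n]; M=R.from_euler("xyz",c["rotation"],degrees=True).as_matrix()
    return M@np.array([(u-c["cx"])/c["fx"],-(v-c["cy"])/c["fy"],-1.])
def onz(n,u,v,z):
    d=ray(n,u,v);o=CM[n]["origin"]; return o+d*(z-o[2])/d[2]
def tri(uvs,uvt):
    f=lambda p:np.r_[proj("scene",p)[0]-uvs,proj("top",p)[0]-uvt]
    s=least_squares(f,[500,0,100.]); return s.x,s.fun
E
python3 - <<'E'
from h import *
print(CM["top"].keys())
a=cv2.imread("pics/top0.png");b=cv2.imread("pics/scene0.png")
z=lambda i,x,y,w,h,k:cv2.resize(i[y:y+h,x:x+w],None,fx=k,fy=k,interpolation=cv2.INTER_CUBIC)
M=np.zeros((600,800,3),np.uint8)
M[:300,:]=z(a,135,238,267,100,3)[:300,:800]
M[300:600,:300]=z(a,440,170,120,120,2.5)
M[300:600,300:550]=z(b,170,345,104,125,2.4)[:300,:249].shape and cv2.resize(b[345:470,170:274],(250,300))
M[300:600,550:800]=cv2.resize(b[120:195,325:388],(250,300))
cv2.imwrite("pics/m1.png",M)
for n,i in(("top",a),("scene",b)):
    h=cv2.cvtColor(i,cv2.COLOR_BGR2HSV)
    for c,(l,u) in dict(red=((0,150,90),(8,255,255)),yel=((22,150,90),(34,255,255)),grn=((50,110,40),(80,255,255)),blue=((100,140,80),(125,255,255))).items():
        k,_,s,ce=cv2.connectedComponentsWithStats(cv2.inRange(h,l,u))
        print(n,c,[(s[j,:4].tolist(),int(s[j,4]),ce[j].round(1).tolist()) for j in range(1,k) if s[j,4]>15])
E
```

```text
dict_keys(['fx', 'fy', 'cx', 'cy', 'origin', 'rotation'])
top red [([53, 152, 5, 4], 18, [54.8, 153.5]), ([294, 283, 6, 8], 38, [296.4, 286.7])]
top yel [([498, 198, 24, 32], 215, [508.7, 213.9]), ([318, 290, 7, 7], 39, [320.6, 293.0])]
top grn [([0, 217, 18, 24], 279, [7.0, 228.0]), ([268, 276, 8, 9], 55, [271.7, 279.9]), ([340, 297, 8, 8], 49, [343.6, 300.9])]
top blue [([177, 25, 117, 137], 1109, [236.4, 110.3]), ([344, 26, 175, 110], 13789, [423.9, 91.5]), ([352, 40, 13, 3], 22, [357.3, 41.3]), ([371, 40, 122, 3], 318, [431.4, 41.1]), ([503, 40, 2, 12], 20, [503.6, 44.8]), ([352, 48, 10, 2], 17, [355.9, 48.5]), ([363, 48, 127, 3], 255, [426.3, 48.5]), ([504, 56, 2, 11], 18, [504.6, 60.2]), ([505, 68, 2, 14], 23, [505.5, 74.3]), ([54, 128, 5, 5], 19, [55.8, 130.2]), ([345, 138, 17, 2], 33, [352.9, 138.5]), ([375, 138, 21, 2], 40, [385.0, 138.5]), ([415, 138, 46, 3], 69, [433.8, 138.7]), ([473, 138, 34, 3], 45, [490.2, 138.9]), ([372, 143, 81, 2], 113, [410.9, 143.7]), ([454, 144, 31, 2], 33, [468.8, 144.1]), ([347, 148, 27, 2], 48, [361.1, 148.6]), ([414, 148, 55, 2], 67, [440.7, 
[... 224 characters left out ...]
e red [([483, 109, 9, 32], 88, [487.2, 123.1]), ([279, 215, 8, 8], 42, [282.8, 217.8])]
scene yel [([261, 229, 9, 14], 94, [265.2, 234.7]), ([192, 353, 32, 6], 153, [207.6, 355.9])]
scene grn [([445, 82, 17, 18], 266, [453.1, 90.5]), ([296, 200, 9, 14], 92, [300.1, 206.4])]
scene blue [([79, 0, 43, 42], 996, [94.4, 16.1]), ([155, 0, 38, 9], 189, [177.2, 2.6]), ([0, 19, 4, 14], 45, [1.2, 26.2]), ([494, 116, 20, 28], 99, [504.1, 128.9]), ([348, 129, 11, 14], 93, [353.1, 135.3]), ([227, 195, 112, 102], 3957, [281.4, 247.3]), ([430, 229, 158, 129], 957, [492.5, 298.4]), ([369, 237, 17, 17], 209, [376.6, 244.7]), ([320, 328, 217, 152], 20667, [430.8, 419.4]), ([0, 464, 21, 16], 63, [9.6, 472.0])]
```

View pics/m1.png

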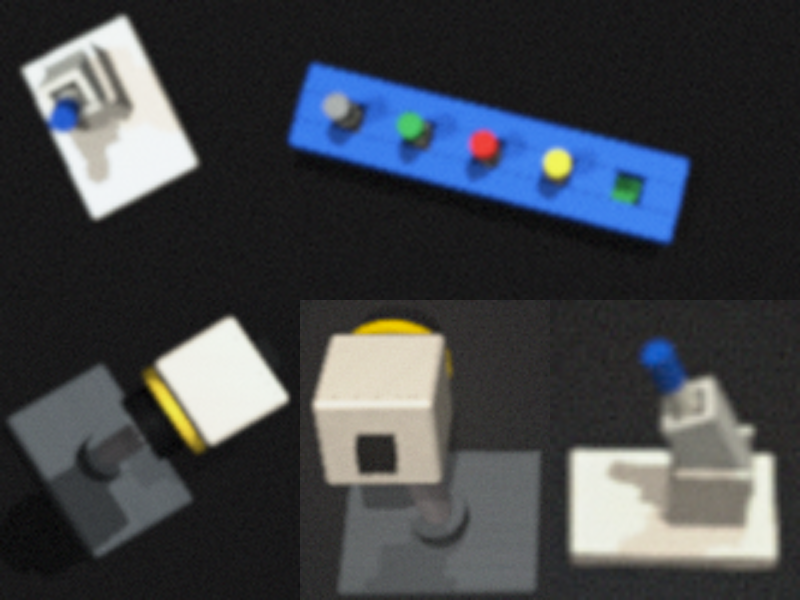

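The montage shows the foot of the rest with its long axis pointing down-right, the blue cap (top 156,276), the rack corners, the well mouth at about (344.5,300), and the camera foot and head corners. Next I'll fit models to these points.

```bash
cat > fit.py <<'E'
from h import *
mt=lambda L:(np.array(L)+.5)/3-.5+[135,238]
mc=lambda L:(np.array(L)+.5-[0,300])/2.5-.5+[440,170]
ms=lambda L:(np.array(L)+.5-[550,300])/[250/63,4]-.5+[325,120]
mh=lambda L:(np.array(L)+.5-[300,300])/[250/104,2.4]-.5+[170,345]
def rect(a,b,z): return np.array([[a/2,b/2,z],[a/2,-b/2,z],[-a/2,-b/2,z],[-a/2,b/2,z]])
def fit(obs,x0,name):
    # obs: list (cam, local pts, pixels)
    T=lambda p,L:L@R.from_euler("z",p[2],degrees=True).as_matrix().T+[p[0],p[1],0]
    f=lambda p:np.concatenate([(proj(c,T(p,L))-u).ravel() for c,L,u in obs])
    s=least_squares(f,x0,loss="soft_l1",x_scale=[10,10,5]); print(name,s.x.round(2)); print(f(s.x).reshape(-1,2).round(1).tolist()); return s.x
# rack: origin; +y chosen to the left (grey end), so free well at y=-96
rk=fit([("top",rect(56,262,60),mt([[311,63],[690,158],[670,243],[289,146]])),("top",np.array([[0,-96,60.]]),mt([[628.5,187]]))],[420,60,-10],"rack")
rs=fit([("top",rect(120,80,12),mt([[22,70],[127,14],[198,163],[95,219]])),("scene",rect(120,80,12)[[0,1,2,3]],ms([[775,455],[778,557],[571,555],[570,450]]))],[370,310,30],"rest")
cf=fit([("top",rect(100,140,18),mc([[103,364],[192,498],[97,557],[8,420]]))],[480,-300,-30],"foot")
# camera head: top view, box upper corners; params x,y,yaw of lens front, d = lens length
def head(p):
    Rm=R.from_euler("zy",[p[2],25],degrees=True).as_matrix()   # sign checked below
    L=np.array([[a,b,32.] for a,b in((p[3],32),(p[3],-32),(p[4],-32),(p[4],32))]); return L@Rm.T+[p[0],p[1],245]
for sg in(-25,):
    def head(p,sg=sg):
        Rm=R.from_euler("ZY",[p[2],sg],degrees=True).as_matrix()
        L=np.array([[a,b,32.] for a,b in((p[3],32),(p[3],-32),(p[4],-32),(p[4],32))]); return L@Rm.T+[p[0],p[1],245]
    ut=mc([[157,362],[212,447],[289,400],[230,316]]); us=mh([[445,335],[330,335],[314,402],[436,410]])
    for use in(1,):
        f=lambda p:np.r_[(proj("top",head(p))-ut).ravel(),(proj("scene",head(p))[[1,0,3,2]][[1,0,3,2]]-us[[0,1,2,3]]).ravel()]
        s=least_squares(f,[cf[0]-45,cf[1]+20,cf[2],20,100],loss="soft_l1"); print("head",sg,s.x.round(1)); print(f(s.x).reshape(-1,2).round(1).tolist())
c=np.cos(np.radians(cf[2]));q=np.sin(np.radians(cf[2]))
print("focus from foot",cf[:2]-132*np.array([c,q]),"head:",s.x[:2]-90*np.cos(np.radians(25))*np.array([np.cos(np.radians(s.x[2])),np.sin(np.radians(s.x[2]))]))
a=cv2.imread("pics/top0.png");b=cv2.imread("pics/scene0.png")
def blob(i,near,fn):
    H=cv2.cvtColor(i,cv2.COLOR_BGR2HSV); x,y=near; m=np.zeros(H.shape[:2],np.uint8); w=np.s_[y-12:y+13,x-10:x+11]; m[w]=fn(H[w]).astype(np.uint8)
    k,l,st,ce=cv2.connectedComponentsWithStats(m); j=1+np.argmax(st[1:,4]); return ce[j],st[j]
fr=lambda h:((h[...,0]<10)|(h[...,0]>170))&(h[...,1]>110)&(h[...,2]>50)
fy=lambda h:(h[...,0]>18)&(h[...,0]<38)&(h[...,1]>110)&(h[...,2]>50)
fg=lambda h:(h[...,0]>45)&(h[...,0]<88)&(h[...,1]>90)&(h[...,2]>30)
fb=lambda h:(h[...,0]>98)&(h[...,0]<128)&(h[...,1]>110)&(h[...,2]>50)
for n,s_,t_,g in(("blue",(353,135),(156,276),fb),("red",(284,220),(296,287),fr),("yel",(266,236),(320,293),fy),("grn",(301,207),(271,280),fg)):
    u,su=blob(b,s_,g);v,sv=blob(a,t_,g); p,e=tri(u,v); print(n,su,sv,p.round(1),e.round(1))
yr=R.from_euler("z",rk[2],degrees=True).as_matrix()
for y in(-96,-48,0,48,96): print("well",y,(yr@[0,y,0]+[rk[0],rk[1],0])[:2].round(1))
E
python3 fit.py
```

```text
rack [526.14  44.29 -13.7 ]
[[0.0, 0.4], [-0.0, 0.3], [0.1, -0.4], [-0.2, -0.4], [0.1, 0.1]]
rest [554.08 314.01  29.12]
[[-0.0, -0.6], [-1.1, 0.1], [-0.0, -0.1], [-0.1, -0.2], [-1.4, 0.2], [-0.5, 0.5], [-0.1, -0.1], [0.3, 0.3]]
foot [ 648.54 -337.06  -58.98]
[[-0.1, -1.3], [1.7, 0.5], [-0.0, 1.1], [-1.2, -0.5]]
head -25 [ 624.6 -294.2  -59.6   32.1   84. ]
[[-1.1, -0.7], [-0.3, -0.7], [-0.2, 0.2], [-0.3, -0.7], [-0.1, 0.2], [0.1, 0.3], [-1.4, 1.3], [-1.4, -2.2]]
focus from foot [ 580.52710658 -223.92753142] head: [ 583.23923232 -223.86205546]
blue [347 129  13  14 113] [150 271  11  11  80] [541.7 307.7 126.9] [-0.2  0.1 -0.1 -0.1]
red [278 214  10  15 106] [293 282   8  10  61] [525.7  44.2 113.4] [-0.3  0.1 -0.2 -0.2]
yel [260 228  10  15 112] [317 289   8   9  58] [513.8  -1.7 112.4] [-0.3  0.1 -0.2 -0.2]
grn [296 200   9  15 101] [268 276   9   9  64] [537.6  91.  113.3] [-0.1  0.  -0.1 -0.1]
well -96 [503.4 -49. ]
well -48 [514.8  -2.3]
well 0 [526.1  44.3]
well 48 [537.5  90.9]
well 96 [548.9 137.6]
```

```bash
cat > mv.py <<'E'
from h import *
import json,os
P0=dict(p=[252.075,516.818,213.976],r=R.from_euler("xyz",[180,0,153.999],degrees=True).as_matrix().tolist())
def load(): return json.load(open("cmd.json")) if os.path.exists("cmd.json") else P0
def applied(row):   # update commanded pose by the row sent
    c=load();r=np.array(c["r"]);json.dump(dict(p=(np.array(c["p"])+r@row[3:6]).tolist(),r=(r@R.from_rotvec(row[:3],degrees=True).as_matrix()).tolist()),open("cmd.json","w"))
def rel(p,Rm):
    c=load();r=np.array(c["r"]); return np.r_[R.from_matrix(r.T@Rm).as_rotvec(degrees=True),r.T@(np.array(p)-c["p"])].round(1).tolist()
def tool(zt,yt):    # tool frame from z and approx y
    z=np.array(zt)/np.linalg.norm(zt); y=np.array(yt)-np.dot(yt,z)*z; y/=np.linalg.norm(y); return np.c_[np.cross(y,z),y,z]
def show():
    c=load();s=state(); print("t",s["time_s"],"meas",s["ee_pos"].round(1),"cmd",np.round(c["p"],1),"rot err",R.from_matrix(np.array(c["r"]).T@R.from_euler("xyz",s["ee_rot"],degrees=True).as_matrix()).as_rotvec(degrees=True).round(2),"F",s["force"].round(1),"q",s["qpos"].round(1),"w",s["gripper_width"].round(1),s["gripper_force"].round(1))
def lean(yaw): a=np.radians(yaw); return np.array([-np.sin(np.radians(25))*np.cos(a),-np.sin(np.radians(25))*np.sin(a),np.cos(np.radians(25))])
def hz(yaw): a=np.radians(yaw); return np.array([np.cos(a),np.sin(a),0])
E
python3 - <<'E'
from mv import *
u=lean(29.1); cap=np.array([541.7,307.7,122.]); T=tool(-u,hz(29.1))
print(rel(cap+71*u,T),rel(cap-19*u,T)); show()
E
```

```text
[-24.2, -7.6, 34.3, -334.8, -85.6, 27.6] [-24.2, -7.6, 34.3, -356.6, -54.4, 109.2]Traceback (most recent call last):
  File "<stdin>", line 3, in <module>
  File "mv.py", line 12, in show
    c=load();s=state(); print("t",s["time_s"],"meas",s["ee_pos"].round(1),"cmd",np.round(c["p"],1),"rot err",R.from_matrix(np.array(c["r"]).T@R.from_euler("xyz",s["ee_rot"],degrees=True).as_matrix()).as_rotvec(degrees=True).round(2),"F",s["force"].round(1),"q",s["qpos"].round(1),"w",s["gripper_width"].round(1),s["gripper_force"].round(1))
                                                                                                                                                                                                                                                                                            ^^^^^^^^^^^^^^^^^^^^^^^^
AttributeError: 'float' object has no attribute 'round'
```

Call:
carry_out:
  commands:
    - [-12, -4, 17, -167, -43, 14, 1]
    - [-24.2, -7.6, 34.3, -334.8, -85.6, 27.6, 1]
    - [-24.2, -7.6, 34.3, -334.8, -85.6, 27.6, 1]
    - [-24.2, -7.6, 34.3, -334.8, -85.6, 27.6, 1]
    - [-24.2, -7.6, 34.3, -334.8, -85.6, 27.6, 1]
    - [-24.2, -7.6, 34.3, -334.8, -85.6, 27.6, 1]
    - [-24.2, -7.6, 34.3, -334.8, -85.6, 27.6, 1]
    - [-24.2, -7.6, 34.3, -334.8, -85.6, 27.6, 1]
    - [-24.2, -7.6, 34.3, -334.8, -85.6, 27.6, 1]
    - [-24.2, -7.6, 34.3, -334.8, -85.6, 27.6, 1]
    - [-24.2, -7.6, 34.3, -334.8, -85.6, 27.6, 1]
    - [-24.2, -7.6, 34.3, -334.8, -85.6, 27.6, 1]

```text
time_s: 1.3
ee_pos: [514.5, 294.2, 186.5]
ee_rot: [155.0, -0.0, 119.3]
force: [-0.4, -0.2, 0.1]
gripper_width: 91.5
gripper_force: 0.0
```

```bash
sed -i 's/s\["gripper_width"\].round(1),s\["gripper_force"\].round(1)/round(s["gripper_width"],1),round(s["gripper_force"],1)/' mv.py
python3 - <<'E'
from mv import *
applied([-24.2,-7.6,34.3,-334.8,-85.6,27.6])
show()
u=lean(29.1); cap=np.array([541.7,307.7,122.]); T=tool(-u,hz(29.1))
print(rel(cap-19*u,T))
cv2.imwrite("pics/s1.png",np.hstack([cv2.resize(grab_frame("scene")[60:260,240:440,::-1],(400,400)),cv2.resize(grab_frame("top")[180:380,80:280,::-1],(400,400))]))
E
```

```text
t 1.3 meas [514.5 294.2 186.5] cmd [515.5 293.1 186.4] rot err [-0.01  0.06 -0.12] F [-0.4 -0.2  0.1] q [ 28.5  10.1 110.2   0.6  34.7  -1.2] w 91.5 0.0
[-0.0, -0.0, 0.0, -0.0, 0.0, 90.0]
```

View pics/s1.png

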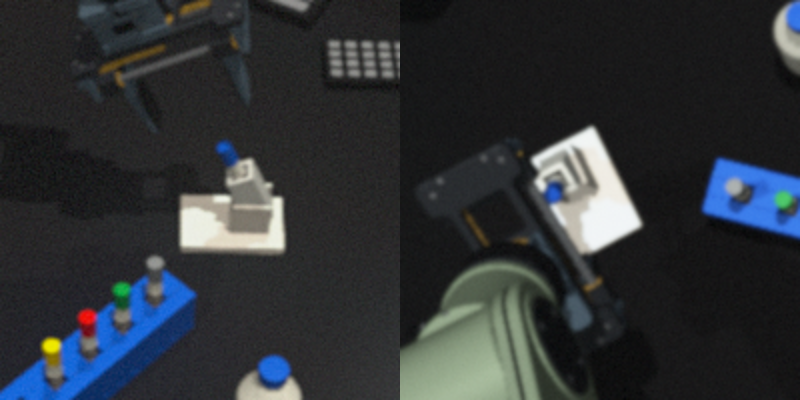

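The gripper sits above and behind the blue cap (scene crop 227,152), with its fingers spread in the lean plane. It's aligned, so I'll advance along the axis and grip.

Call:
carry_out:
  commands:
    - [0, 0, 0, 0, 0, 0, 1]
    - [0, 0, 0, 0, 0, 0, 1]
    - [0, 0, 0, 0, 0, 15, 1]
    - [0, 0, 0, 0, 0, 30, 1]
    - [0, 0, 0, 0, 0, 45, 1]
    - [0, 0, 0, 0, 0, 60, 1]
    - [0, 0, 0, 0, 0, 75, 1]
    - [0, 0, 0, 0, 0, 85, 1]
    - [0, 0, 0, 0, 0, 90, 1]
    - [0, 0, 0, 0, 0, 90, 1]
    - [0, 0, 0, 0, 0, 90, 1]

```text
time_s: 2.5
ee_pos: [548.8, 311.7, 105.2]
ee_rot: [155.0, -0.0, 119.1]
force: [-0.3, 1.3, 0.8]
gripper_width: 91.6
gripper_force: 0.0
```

```bash
python3 - <<'E'
from mv import *
applied([0,0,0,0,0,90]); show()
cv2.imwrite("pics/s2.png",np.hstack([cv2.resize(grab_frame("scene")[100:200,300:400,::-1],(400,400)),cv2.resize(grab_frame("top")[230:330,110:210,::-1],(400,400))]))
E
```

```text
t 2.5 meas [548.8 311.7 105.2] cmd [548.7 311.6 104.8] rot err [-0.04  0.    0.  ] F [-0.3  1.3  0.8] q [ 28.4  18.7 112.1   0.8  24.2  -1.4] w 91.6 0.0
```

View pics/s2.png

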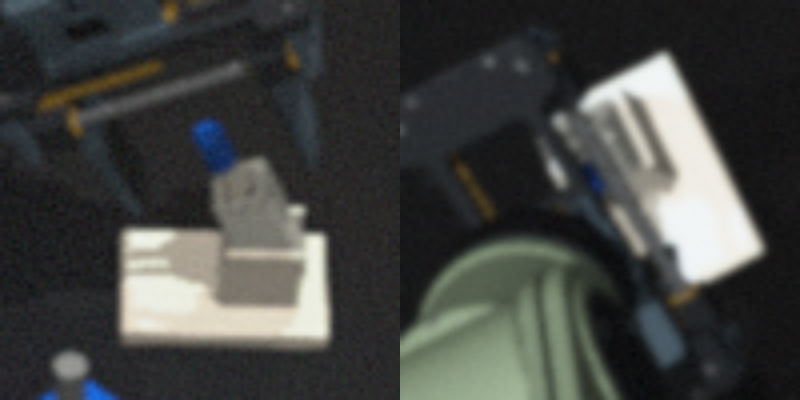

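Both fingertips straddle the cap (crop: tips at 140,210 and 310,160, cap at 213,145). Time to close.

Call:
carry_out:
  commands:
    - [0, 0, 0, 0, 0, 0, -1]
    - [0, 0, 0, 0, 0, 0, -1]
    - [0, 0, 0, 0, 0, 0, -1]
    - [0, 0, 0, 0, 0, 0, -1]
    - [0, 0, 0, 0, 0, 0, -1]
    - [0, 0, 0, 0, 0, 0, -1]
    - [0, 0, 0, 0, 0, 0, -1]
    - [0, 0, 0, 0, 0, 0, -1]
    - [0, 0, 0, 0, 0, 0, -1]
    - [0, 0, 0, 0, 0, 0, -1]
  force: 20

```text
time_s: 3.6
ee_pos: [549.2, 311.9, 105.2]
ee_rot: [154.9, 0.0, 119.1]
force: [0.4, 0.1, -0.3]
gripper_width: 17.0
gripper_force: 20.0
```

Call:
carry_out:
  commands:
    - [0, 0, 0, 0, 0, -5, -1]
    - [0, 0, 0, 0, 0, -15, -1]
    - [0, 0, 0, 0, 0, -25, -1]
    - [0, 0, 0, 0, 0, -35, -1]
    - [0, 0, 0, 0, 0, -45, -1]
    - [0, 0, 0, 0, 0, -55, -1]
    - [0, 0, 0, 0, 0, -65, -1]
    - [0, 0, 0, 0, 0, -75, -1]
    - [0, 0, 0, 0, 0, -90, -1]
    - [0, 0, 0, 0, 0, -90, -1]
    - [0, 0, 0, 0, 0, -90, -1]

```text
time_s: 4.7
ee_pos: [515.4, 293.0, 186.6]
ee_rot: [155.0, -0.0, 119.1]
force: [-0.2, 0.1, -0.0]
gripper_width: 16.4
gripper_force: 20.0
```

```bash
python3 - <<'E'
from mv import *
applied([0,0,0,0,0,-90]); show()
T=tool([0,0,-1],hz(-13.7))
w=np.array([503.4,-49.0])
print(rel(np.r_[load()["p"][0]-50,load()["p"][1]-50,270],T), rel(np.r_[w,230],T), R.from_matrix(T).as_euler("xyz",degrees=True))
E
```

```text
t 4.7 meas [515.4 293.  186.6] cmd [515.5 293.1 186.4] rot err [-0.02  0.    0.  ] F [-0.2  0.1 -0. ] q [ 28.3  10.1 110.2   0.6  34.7  -1.2] w 16.4 20.0
[23.8, -9.3, 42.1, -19.3, -26.3, -104.5] [23.8, -9.3, 42.1, -292.9, -142.1, -114.3] [180.    0.   76.3]
```

Call:
carry_out:
  commands:
    - [12, -4.6, 21, -19.3, -26.3, -104.5, -1]
    - [23.8, -9.3, 42.1, -19.3, -26.3, -104.5, -1]
    - [23.8, -9.3, 42.1, -19.3, -26.3, -104.5, -1]
    - [23.8, -9.3, 42.1, -60, -43, -106, -1]
    - [23.8, -9.3, 42.1, -100, -60, -107, -1]
    - [23.8, -9.3, 42.1, -140, -77, -109, -1]
    - [23.8, -9.3, 42.1, -180, -94, -110, -1]
    - [23.8, -9.3, 42.1, -220, -111, -112, -1]
    - [23.8, -9.3, 42.1, -260, -128, -113, -1]
    - [23.8, -9.3, 42.1, -285, -139, -114, -1]
    - [23.8, -9.3, 42.1, -292.9, -142.1, -114.3, -1]
    - [23.8, -9.3, 42.1, -292.9, -142.1, -114.3, -1]
    - [23.8, -9.3, 42.1, -292.9, -142.1, -114.3, -1]
    - [23.8, -9.3, 42.1, -292.9, -142.1, -114.3, -1]
    - [23.8, -9.3, 42.1, -292.9, -142.1, -114.3, -1]

```text
time_s: 6.2
ee_pos: [503.4, -47.8, 230.1]
ee_rot: [180.0, -0.0, 76.5]
force: [0.5, -0.4, -0.8]
gripper_width: 16.7
gripper_force: 20.0
```

```bash
python3 - <<'E'
from mv import *
applied([23.8,-9.3,42.1,-292.9,-142.1,-114.3]); show()
s=state(); p=s["ee_pos"]
for z in (152,60): print(proj("scene",[p[0],p[1],z]),proj("top",[p[0],p[1],z]))
cv2.imwrite("pics/s3.png",np.hstack([cv2.resize(grab_frame("scene")[150:300,190:340,::-1],(400,400),interpolation=2),cv2.resize(grab_frame("top")[230:350,280:400,::-1],(400,400),interpolation=2)]))
E
```

```text
t 6.2 meas [503.4 -47.8 230.1] cmd [503.4 -48.9 230. ] rot err [-0.02  0.02 -0.1 ] F [ 0.5 -0.4 -0.8] q [-6.8 11.4 96.8  0.  71.7  6.8] w 16.7 20.0
[[245.14096974 237.87284732]] [[345.49581866 297.00799573]]
[[249.62761303 263.76187503]] [[343.65118063 300.05892518]]
```

View pics/s3.png

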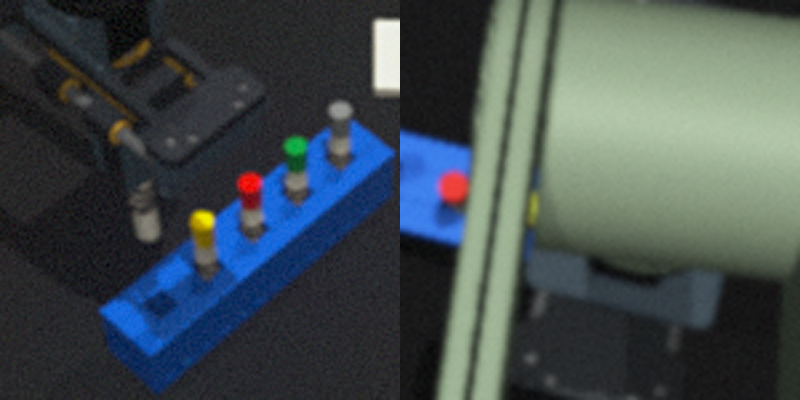

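The tube hangs upright over the well: its bottom is at scene (245.5,239) against a prediction of (245,238), and the well mouth is at (250,264). I'll lower it.

Call:
carry_out:
  commands:
    - [0, 0, 0, 0, 0, 20, -1]
    - [0, 0, 0, 0, 0, 40, -1]
    - [0, 0, 0, 0, 0, 60, -1]
    - [0, 0, 0, 0, 0, 75, -1]
    - [0, 0, 0, 0, 0, 85, -1]
    - [0, 0, 0, 0, 0, 92, -1]
    - [0, 0, 0, 0, 0, 97, -1]
    - [0, 0, 0, 0, 0, 102, -1]
    - [0, 0, 0, 0, 0, 107, -1]
    - [0, 0, 0, 0, 0, 112, -1]
    - [0, 0, 0, 0, 0, 112, -1]

```text
time_s: 7.4
ee_pos: [503.0, -48.8, 117.4]
ee_rot: [-179.9, -0.0, 76.4]
force: [-0.0, 0.8, 0.0]
gripper_width: 16.4
gripper_force: 20.0
```

Call:
carry_out:
  commands:
    - [0, 0, 0, 0, 0, 5, -1]
    - [0, 0, 0, 0, 0, 10, -1]
    - [0, 0, 0, 0, 0, 15, -1]
    - [0, 0, 0, 0, 0, 20, -1]
    - [0, 0, 0, 0, 0, 20, -1]

```text
time_s: 7.9
ee_pos: [502.8, -48.8, 97.1]
ee_rot: [-179.9, -0.0, 76.3]
force: [-0.6, -0.2, 0.0]
gripper_width: 16.4
gripper_force: 20.0
```

Call:
carry_out:
  commands:
    - [0, 0, 0, 0, 0, 2, -1]
    - [0, 0, 0, 0, 0, 4, -1]
    - [0, 0, 0, 0, 0, 6, -1]
    - [0, 0, 0, 0, 0, 6, -1]
    - [0, 0, 0, 0, 0, 6, -1]

```text
time_s: 8.4
ee_pos: [503.4, -48.9, 92.0]
ee_rot: [-180.0, -0.0, 76.4]
force: [0.0, -0.4, -0.4]
gripper_width: 16.1
gripper_force: 20.0
```

Call:
carry_out:
  commands:
    - [0, 0, 0, 0, 0, 1, -1]
    - [0, 0, 0, 0, 0, 2, -1]
    - [0, 0, 0, 0, 0, 2, -1]
    - [0, 0, 0, 0, 0, 2, -1]

```text
time_s: 8.8
ee_pos: [503.4, -48.9, 89.9]
ee_rot: [-180.0, -0.0, 76.4]
force: [-0.7, -0.4, 0.2]
gripper_width: 16.6
gripper_force: 20.0
```

Call:
carry_out:
  commands:
    - [0, 0, 0, 0, 0, 1, -1]
    - [0, 0, 0, 0, 0, 2, -1]
    - [0, 0, 0, 0, 0, 2, -1]
    - [0, 0, 0, 0, 0, 2, -1]

```text
time_s: 9.2
ee_pos: [503.8, -48.9, 88.4]
ee_rot: [179.9, -0.0, 76.4]
force: [0.2, -1.0, 3.9]
gripper_width: 16.5
gripper_force: 20.0
```

Contact came at the expected depth. Next I release and back off straight up.

Call:
carry_out:
  commands:
    - [0, 0, 0, 0, 0, 0, 0.2]
    - [0, 0, 0, 0, 0, 0, 1]
    - [0, 0, 0, 0, 0, 0, 1]
    - [0, 0, 0, 0, 0, 0, 1]
    - [0, 0, 0, 0, 0, 0, 1]
    - [0, 0, 0, 0, 0, 0, 1]
    - [0, 0, 0, 0, 0, -15, 1]
    - [0, 0, 0, 0, 0, -40, 1]
    - [0, 0, 0, 0, 0, -70, 1]
    - [0, 0, 0, 0, 0, -100, 1]
    - [0, 0, 0, 0, 0, -100, 1]
    - [0, 0, 0, 0, 0, -100, 1]

```text
time_s: 10.4
ee_pos: [503.4, -48.9, 188.2]
ee_rot: [180.0, -0.0, 76.3]
force: [0.4, -0.5, 0.1]
gripper_width: 90.8
gripper_force: 0.0
```

```bash
python3 - <<'E'
from mv import *
for d in(112,20,6,2,2,-100): applied([0,0,0,0,0,d])
show()
T=tool([0,0,-1],hz(-13.7))
print(rel([526.1,44.3,190],T),rel([526.1,44.3,88],T))
im=grab_frame("scene");cv2.imwrite("pics/s4.png",cv2.resize(im[170:300,210:350,::-1],(560,520),interpolation=2))
H=cv2.cvtColor(im[:,:,::-1].copy(),cv2.COLOR_BGR2HSV)
print(proj("scene",[503.4,-49,107]),proj("scene",[503.4,-49,120]),proj("scene",[503.4,-49,94]))
E
```

```text
t 10.4 meas [503.4 -48.9 188.2] cmd [503.4 -48.9 188. ] rot err [-0.06  0.01  0.  ] F [ 0.4 -0.5  0.1] q [ -6.9  13.2 100.9   0.   65.9   6.8] w 90.8 0.0
[-0.0, -0.0, 0.1, 95.9, 0.0, -2.0] [-0.0, -0.0, 0.1, 95.9, 0.1, 100.0]
[[247.05064696 251.46574148]] [[246.40562944 247.77087432]] [[247.68238867 255.08456052]]
```

View pics/s4.png

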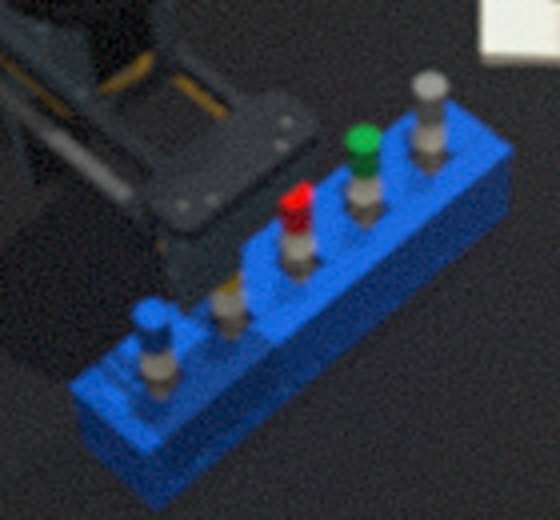

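The blue tube stands in its well at (154,325 in the crop), at the same height as the others. Next, the red tube.

Call:
carry_out:
  commands:
    - [0, 0, 0, 48, 0, -2, 1]
    - [0, 0, 0.1, 95.9, 0, -2, 1]
    - [0, 0, 0.1, 95.9, 0, -2, 1]
    - [0, 0, 0.1, 95.9, 0, -2, 1]
    - [0, 0, 0.1, 95.9, 0, -2, 1]
    - [0, 0, 0.1, 95.9, 0, 20, 1]
    - [0, 0, 0.1, 95.9, 0, 40, 1]
    - [0, 0, 0.1, 95.9, 0, 60, 1]
    - [0, 0, 0.1, 95.9, 0, 80, 1]
    - [0, 0, 0.1, 95.9, 0, 95, 1]
    - [0, 0, 0.1, 95.9, 0, 100, 1]
    - [0, 0, 0.1, 95.9, 0, 100, 1]
    - [0, 0, 0.1, 95.9, 0, 100, 1]

```text
time_s: 11.75
ee_pos: [526.5, 43.8, 88.6]
ee_rot: [179.9, -0.0, 76.2]
force: [0.4, 0.2, 0.6]
gripper_width: 90.9
gripper_force: 0.0
```

Call:
carry_out:
  commands:
    - [0, 0, 0, 0, 0, 0, -1]
    - [0, 0, 0, 0, 0, 0, -1]
    - [0, 0, 0, 0, 0, 0, -1]
    - [0, 0, 0, 0, 0, 0, -1]
    - [0, 0, 0, 0, 0, 0, -1]
    - [0, 0, 0, 0, 0, 0, -1]
    - [0, 0, 0, 0, 0, 0, -1]
    - [0, 0, 0, 0, 0, 0, -1]
    - [0, 0, 0, 0, 0, 0, -1]
    - [0, 0, 0, 0, 0, 0, -1]
    - [0, 0, 0, 0, 0, 0, -1]
  force: 20

```text
time_s: 12.85
ee_pos: [526.0, 44.3, 88.0]
ee_rot: [-180.0, -0.0, 76.3]
force: [-0.5, 0.3, 0.2]
gripper_width: 16.7
gripper_force: 20.0
```

Call:
carry_out:
  commands:
    - [0, 0, 0, 0, 0, -5, -1]
    - [0, 0, 0, 0, 0, -15, -1]
    - [0, 0, 0, 0, 0, -25, -1]
    - [0, 0, 0, 0, 0, -35, -1]
    - [0, 0, 0, 0, 0, -45, -1]
    - [0, 0, 0, 0, 0, -55, -1]
    - [0, 0, 0, 0, 0, -75, -1]
    - [0, 0, 0, 0, 0, -100, -1]
    - [0, 0, 0, 0, 0, -130, -1]
    - [0, 0, 0, 0, 0, -160, -1]
    - [0, 0, 0, 0, 0, -190, -1]
    - [0, 0, 0, 0, 0, -190, -1]
    - [0, 0, 0, 0, 0, -190, -1]

```text
time_s: 14.15
ee_pos: [526.0, 44.2, 278.6]
ee_rot: [179.9, -0.0, 76.3]
force: [0.1, -0.1, -1.0]
gripper_width: 16.4
gripper_force: 20.0
```

```bash
cat > cam.py <<'E'
from h import *
mc=lambda L:(np.array(L)+.5-[0,300])/2.5-.5+[440,170]
mh=lambda L:(np.array(L)+.5-[300,300])/[250/104,2.4]-.5+[170,345]
def model(p,back):
    Rm=R.from_euler("ZY",[p[2],-25],degrees=True).as_matrix(); o=np.array([p[0],p[1],245]); b=back if back else p[4]
    g=lambda L:np.array(L,float)@Rm.T+o
    H=g([(p[3],32,32),(p[3],-32,32),(b,-32,32),(b,32,32),(b,32,-32),(b,-32,-32)])
    Z=R.from_euler("z",p[2],degrees=True).as_matrix(); c=np.array([p[0],p[1],0])+Z@[132-90*np.cos(np.radians(25)),0,0]
    F=np.array([[50,70,18],[50,-70,18],[-50,-70,18],[-50,70,18.]])@Z.T+c
    return H,F
tH=mc([[157,362],[212,447],[289,400],[230,316]]);tF=mc([[103,364],[192,498],[97,557],[8,420]])
sH=mh([[445,335],[330,335],[314,402],[436,410],[432,485],[325,485]])
sF=mh([[537,592],[338,592],[541,451]])
for back in(None,90):
    def f(p):
        H,F=model(p,back)
        return np.r_[(proj("top",H[:4])-tH).ravel(),(proj("top",F)-tF).ravel(),(proj("scene",H)-sH).ravel(),(proj("scene",F[[0,1,3]])-sF).ravel()]
    s=least_squares(f,[624,-294,-59,30,90],loss="soft_l1"); x=s.x
    a=np.radians(x[2]); print(x.round(1),"focus",(x[:2]-90*np.cos(np.radians(25))*np.array([np.cos(a),np.sin(a)])).round(1)); print(f(x).reshape(-1,2).round(1).tolist())
E
python3 cam.py
```

```text
[ 623.6 -292.8  -59.6   33.9   85.2] focus [ 582.3 -222.5]
[[-0.9, -0.7], [-0.1, -0.7], [-0.3, 0.4], [-0.4, -0.5], [-0.0, -1.6], [1.2, 0.6], [-0.8, 0.7], [-1.4, -1.1], [-0.3, -0.0], [-0.1, 0.1], [-1.6, 0.7], [-1.6, -2.8], [3.9, 0.3], [0.1, 0.5], [-0.5, 0.1], [-1.4, 0.6], [0.3, -0.6]]
[ 622.6 -290.6  -59.7   36.7   90. ] focus [ 581.4 -220.2]
[[-0.6, -1.1], [0.1, -1.0], [1.2, -0.5], [1.1, -1.6], [-1.0, -1.1], [0.1, 1.1], [-1.9, 1.2], [-2.5, -0.7], [-0.2, -0.3], [-0.1, -0.3], [-2.0, 1.6], [-1.8, -1.9], [3.7, 1.3], [-0.3, 1.5], [-0.3, -1.4], [-1.2, -1.0], [0.5, -2.0]]
```

```bash
python3 - <<'E'
from mv import *
for r in([0,0,.1,95.9,0,100],[0,0,0,0,0,-190]): applied(r)
show()
u=lean(-59.5); F=np.array([582,-222.8,207]); T=tool(-u,hz(-18)); n=-hz(-59.5)
print(rel(F+28*u+90*n,T)); json.dump(load(),open("save.json","w"))
print("R",T.round(3).tolist())
E
```

```text
t 14.15 meas [526.   44.2 278.6] cmd [526.   44.2 278. ] rot err [-0.07  0.02 -0.  ] F [ 0.1 -0.1 -1. ] q [ 3.5 12.  89.1  0.  78.8 17.3] w 16.4 20.0
[-17.7, -17.7, 1.4, -173.2, 46.8, 45.6]
R [[0.295, 0.931, 0.214], [0.909, -0.204, -0.364], [-0.295, 0.302, -0.906]]
```

Call:
carry_out:
  commands:
    - [-4.4, -4.4, 0.3, -43, 12, 11, -1]
    - [-8.8, -8.8, 0.7, -86, 23, 23, -1]
    - [-13.2, -13.2, 1, -130, 35, 34, -1]
    - [-17.7, -17.7, 1.4, -160, 43, 42, -1]
    - [-17.7, -17.7, 1.4, -173.2, 46.8, 45.6, -1]
    - [-17.7, -17.7, 1.4, -173.2, 46.8, 45.6, -1]
    - [-17.7, -17.7, 1.4, -173.2, 46.8, 45.6, -1]
    - [-17.7, -17.7, 1.4, -173.2, 46.8, 45.6, -1]
    - [-17.7, -17.7, 1.4, -173.2, 46.8, 45.6, -1]
    - [-17.7, -17.7, 1.4, -173.2, 46.8, 45.6, -1]

```text
time_s: 15.15
ee_pos: [530.8, -134.7, 232.7]
ee_rot: [161.5, 17.1, 72.0]
force: [-0.7, 0.4, 0.1]
gripper_width: 16.7
gripper_force: 20.0
```

```bash
python3 - <<'E'
from mv import *
applied([-17.7,-17.7,1.4,-173.2,46.8,45.6]); show()
u=lean(-59.5); F=np.array([582,-222.8,207]); T=tool(-u,hz(-18))
print(rel(F+28*u,T))
E
```

```text
t 15.15 meas [ 530.8 -134.7  232.7] cmd [ 530.3 -135.1  232.3] rot err [-0.04  0.04 -0.  ] F [-0.7  0.4  0.1] q [ -3.    8.3 105.1 -25.5  54.8  24.8] w 16.7 20.0
[0.0, -0.0, 0.0, -57.0, 58.3, 38.0]
```

Call:
carry_out:
  commands:
    - [0, 0, 0, -9, 10, 6, -1]
    - [0, 0, 0, -19, 19, 13, -1]
    - [0, 0, 0, -29, 29, 19, -1]
    - [0, 0, 0, -38, 39, 25, -1]
    - [0, 0, 0, -48, 49, 32, -1]
    - [0, 0, 0, -54, 55, 36, -1]
    - [0, 0, 0, -57, 58.3, 38, -1]
    - [0, 0, 0, -57, 58.3, 38, -1]
    - [0, 0, 0, -57, 58.3, 38, -1]
    - [0, 0, 0, -57, 58.3, 38, -1]
    - [0, 0, 0, -57, 58.3, 38, -1]
    - [0, 0, 0, -57, 58.3, 38, -1]

```text
time_s: 16.35
ee_pos: [575.9, -212.3, 232.5]
ee_rot: [161.5, 17.2, 72.0]
force: [0.5, -0.2, -0.0]
gripper_width: 16.3
gripper_force: 20.0
```

```bash
python3 - <<'E'
from mv import *
applied([0,0,0,-57,58.3,38]); show()
s=state();Rm=R.from_euler("xyz",s["ee_rot"],degrees=True).as_matrix();z=Rm[:,2]
for k in(-50,-18,0,18,50): 
    L=s["ee_pos"]+z*(28-k); print(k,L.round(1),proj("scene",L).round(1),proj("top",L).round(1))
x=R.from_euler("ZY",[-59.5,-25],degrees=True).as_matrix(); o=np.array([582,-222.8,207])+90*x[:,0]
print("lens",o.round(1),proj("scene",o).round(1),proj("top",o).round(1))
cv2.imwrite("pics/s5.png",np.hstack([cv2.resize(grab_frame("scene")[250:450,130:330,::-1],(400,600),interpolation=2)[:, :],cv2.resize(grab_frame("top")[130:330,400:600,::-1],(400,600),interpolation=2)]))
E
```

```text
t 16.35 meas [ 575.9 -212.3  232.5] cmd [ 576.  -212.6  232.4] rot err [-0.02  0.02 -0.02] F [ 0.5 -0.2 -0. ] q [-11.4  13.1  98.9 -23.2  52.9  15.4] w 16.3 20.0
-50 [ 592.7 -240.7  161.8] [[223.1 342.8]] [[451.8 248. ]]
-18 [ 585.8 -229.   190.8] [[221.5 327.5]] [[449.4 249.2]]
0 [ 581.9 -222.5  207.1] [[220.5 318.7]] [[448.  249.9]]
18 [ 578.1 -215.9  223.4] [[219.5 309.6]] [[446.5 250.6]]
50 [ 571.2 -204.3  252.4] [[217.7 293.1]] [[443.7 252. ]]
lens [ 623.4 -293.1  245. ] [[211.7 359.2]] [[495.  221.9]]
```

View pics/s5.png

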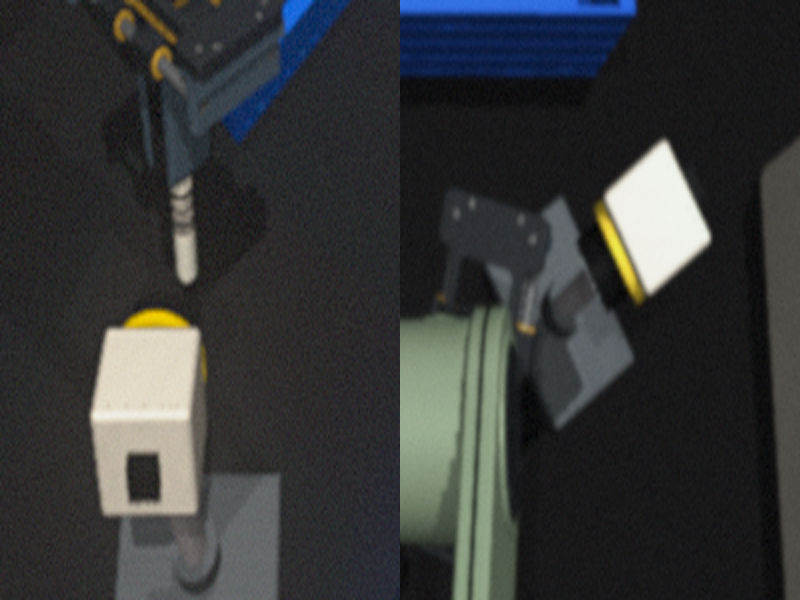

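Label centre in scene is (220.5,319.7) against a prediction of (220.5,318.7), so the tube pose is as intended. One overlay check of the lens and head model remains.

```bash
python3 - <<'E'
from mv import *
b=cv2.imread("pics/scene0.png");a=cv2.imread("pics/top0.png")
x=R.from_euler("ZY",[-59.5,-25],degrees=True).as_matrix(); o=np.array([582,-222.8,207])+90*x[:,0]
out=[]
t=np.linspace(0,2*np.pi,60); rim=o+24*(np.outer(np.cos(t),x[:,1])+np.outer(np.sin(t),x[:,2]))
box=[o+x@[d,sy,sz] for d in(34,88) for sy,sz in((32,32),(-32,32),(-32,-32),(32,-32),(32,32))]
post=np.r_[(o+0)[:2]+hz(-59.5)[:2]*(132-90*np.cos(np.radians(25))),18]
for n,im,(X,Y) in(("top",a,(445,165)),("scene",b,(160,340))):
    c=cv2.resize(im[Y:Y+120,X:X+100 if n=="top" else X+100],(400,480),interpolation=2)
    for P,col in((rim,(0,0,255)),(box,(0,255,0))):
        cv2.polylines(c,[np.int32(((proj(n,P)-[X,Y]+.5)*4).round())],False,col,1)
    q=np.int32((proj(n,post)[0]-[X,Y]+.5)*4); cv2.circle(c,q.tolist(),4,(255,0,255),1); out.append(c)
cv2.imwrite("pics/ov.png",np.hstack(out))
E
```

```text
(no output)
```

View pics/ov.png

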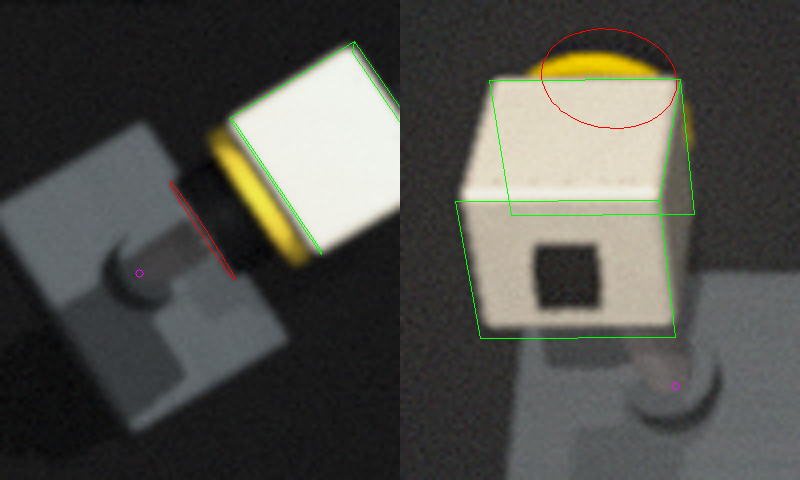

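The lens rim, head edges and post base in the overlay match the pictures to about 1–2 px, so the focus is good to about 2 mm. I'll hand in.

```bash
python3 - <<'E'
from workcell import workorder
from mv import *
show(); print(workorder.job_done())
E
```

```text
t 16.45 meas [ 576.  -212.4  232.5] cmd [ 576.  -212.6  232.4] rot err [-0.02  0.01 -0.02] F [-0.9  0.1 -1.1] q [-11.4  13.1  98.9 -23.2  52.9  15.4] w 16.6 20.0
the job is handed in; nothing more can be done
None
```

The job is handed in: the blue-capped tube stands fully down in the free well and released, and the red-capped tube is held by its cap at the camera's focus point (to about 2 mm by my image fit), leaning with the front face; the hand-in gave no verdict.

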